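Turn a case-lid panel over in its rotating frame and lock the frame

TASK

The case-lid panel held in the rotating frame shows its outer face (the one with the round brass emblem); turn it over about its long axis until its inner face, the one with the two battens, is on top and level, and leave the frame locked with its black T-bar knob, ready for the inside to be stamped. The lock is tight now: loosen it before you turn the panel, never force the panel against it, and at the end tighten it fully. The hand stamp that somebody left standing under the panel is in the way of its swing: take it out without knocking it over and stand it upright on the bare bench, well clear of the frame; leave the other loose things where they are.

Things in the scene. Friction and masses are not known exactly. Their poses are not given: they have to be found in the camera images.
- frame_axis (a point): Middle of the rotating frame's horizontal turning axis, 115 mm above the bench, midway between its two posts. The frame is fixed to the bench. Axes: y along the turning axis towards the post with the lock, x level and across it (roughly away from the robot), z up.
- frame: The same frame, at bench height below the axis, same axes. Grey posts 36 mm (x) x 22 mm, tops 133 mm high, at y = +-186 mm, on feet 150 mm (x) x 46 mm, 10 mm high, joined by a rail under the axis, 26 mm wide, top 20 mm high. A steel brake disc, radius 50 mm round the axis (top 165 mm high), stands at y = 145 to 151 mm.
- panel_mid (a point): Centre of the case-lid panel, on the axis: dark wood board 160 mm (x) x 256 mm (y, along the axis) x 9 mm, its ends in aluminium clamps 148 x 12 x 19 mm at y = +-128 mm. z points out of the inner face, which has two battens (124 mm along x, 20 wide, 6 high) at y = +-75 mm. The outer face (-z) has a round brass emblem, 40 mm, at its centre. Upright, it reaches from 35 to 195 mm above the bench.
- panel (a joint): Angle of the panel about the frame's y, rad: 0 = level, inner face up; +-3.14 = level, outer face up (it starts at 2.86 to 3.42). Growing, the edge towards the frame's +x goes down. No stops within two half turns either way. Balanced; when unlocked a drag of about 0.07 N m (1 N at the edge) lets it stay at any angle.
- knob_bar (a point): Centre of the lock's black T-bar knob, 193 mm above the bench, on a vertical spindle at x = -46, y = +161 mm in the frame's axes. The bar lies along this point's x, 58 mm long, 13 mm wide, 18 mm high (184 to 202 mm above the bench), on a round hub up to 24 mm across that ends 20 mm below the bar's centre.
- lock_knob (a joint): Turn of the lock knob, rad, clockwise seen from above positive: 0 = stop, loose; from 0.73 its cam touches the brake disc; 1.35 and more = tight; 1.65 = stop, fully tight. Starts at 1.5 to 1.64. Stays where it is left; takes about 0.1 N m loose, up to 0.4 N m while tightening. Tight, it holds the panel against about 1 N m.
- stamp_mid (a point): Centre of the wooden hand stamp, half-way up; z up. Stands upright: block 22 mm (x) x 50 mm (y), 18 mm high, below a turned handle 26 mm across; 74 mm high, about 65 g. It starts under the panel, 58 to 66 mm to one side of the axis (in front or behind), where the panel's edge would hit it; with the panel upright there is room above it.
- stick_mid (a point): Middle of a brown dry roll, 96 mm long (x), 20 mm wide, 18 mm high, lying along the frame under the panel on the other side from the stamp; too low to hinder the panel. Leave it.
- tape_mid (a point): Middle of a roll of parcel tape lying flat, 96 mm across, 48 mm high, on the right of the bench (the rolls farther back are fixed). Leave it.
- marker_mid (a point): Middle of a white marker pen with a black cap lying flat, 17 mm thick, 135 mm long (y). Leave it.
- carton_mid (a point): Middle of a flat white carton, 152 mm (x) x 222 mm (y), 43 mm high. Leave it.
Things that resemble listed ones, but are neither listed nor needed, are in the scene too. There is more than one size of the part that bears stamp_mid; the job needs the largest.

How it is judged (in metres and radians):
On the way, in this order (a step that is already met when the one before it is completed fails the run):
1. the lock knob is loosened (brake off the disc) (value of joint lock_knob below 0.7 rad), for 0.2 s.
2. with the lock still loose, the panel lies inner face up, about level (angle between panel_mid's own z axis and vertical below 0.12 rad and value of joint lock_knob below 0.8 rad), for 0.2 s.
At the end, for the whole second after the job is handed in: panel inner face up, level to 0.08 rad, at rest; knob above 1.35 rad; stamp upright (0.1 rad) on the bench (centre 31-43 mm up), its centre over 105 mm across or 230 mm along the axis from the frame's middle; brown roll, tape, marker and carton within 20 mm of their start (angle between panel_mid's own z axis and vertical below 0.08 rad and velocity of joint panel between -0.05 and 0.05 rad/s and value of joint lock_knob above 1.35 rad and angle between stamp_mid's own z axis and vertical below 0.1 rad and height (world z) of stamp_mid between 0.031 and 0.043 m and (x of stamp_mid in the frame of frame_axis above 0.105 m or x of stamp_mid in the frame of frame_axis below -0.105 m or y of stamp_mid in the frame of frame_axis above 0.23 m or y of stamp_mid in the frame of frame_axis below -0.23 m) and distance of each of stick_mid, tape_mid, marker_mid, carton_mid from where it was at the start of the episode below 0.02 m); the robot touches nothing.
It fails at once if the panel is pushed hard while the lock is tight (value of joint lock_knob above 1.2 rad and contact force between the fingers and panel above 12 N).
It fails at once if the stamp is knocked over (angle between stamp_mid's own z axis and vertical above 0.7 rad).
It fails at once if the brown roll, the tape roll, the marker or the carton is moved by more than 20 mm (distance of any of stick_mid, tape_mid, marker_mid, carton_mid from where it was at the start of the episode above 0.02 m).
It also fails if it takes over 70 s, if anything falls off the work surface, if the arm or the gripper's body presses on something with over 40 N, if the wrist force passes 120 N, or if a joint passes its speed limit or range.

ROBOT

A 7-joint arm with a two-finger parallel gripper is mounted at the origin on a cart in front of the work surface, level with it; the furniture and walls round the work are solid. World frame = base frame: x ahead of the robot, y to its left, z up, the work surface at z = 0. Lengths are in m, angles in degrees, forces in N, time in s.
With the tool pointing down it reaches from about 0.425 to 1.025 m from the base axis. Payload 9.4 kg.
Tool frame: the origin (TCP) lies at the very end of the fingers, on their centre line; the grasp point (between the pads) lies 19 mm behind it (env.hold_point_z is the distance from the TCP to the grasp point, in m); z points along the fingers, y is the line along which they close (so a half turn about z gives the same grasp; the last joint's range is limited). The gripper opens to 85 mm and grips with 20 to 120 N. Pads are 22 mm wide; open, the fingers measure 114 mm over their backs; the gripper's body (76 mm by 85 mm) begins 54 mm behind the grasp point. The pads swing forward as they close: fully open they stand 13 mm farther back than shut.
Start: joints at [-77.103, 34.337, -0.143, 91.639, 0.103, 54.024, -4.572], TCP at [0.216, 0.692, 0.231] pointing down, gripper open.
Joint ranges: [-147.43, 147.43], [-19.82, 112.94], [-74.19, 73.91], [6.32, 146.72], [-59.91, 239.91], [6.04, 106.73], [-150.56, 150.56]. Speed limits (degrees/s): [127.2, 127.2, 172.46, 172.46, 180, 180, 180].

INTERFACE

Orientations are given as [roll, pitch, yaw] about the fixed x, y, z axes, in that order (R = Rz(yaw) Ry(pitch) Rx(roll)).
In Python, from station import env, capture gives the robot as it stands. The module is installed in compiled form; this text tells all that it offers.
- The arm moves only by the tool carry_out, never from a script. Its argument "commands" is a list of rows, each an object with "dp": the shift along the tool's x, y, z in m, a list of three; "rot": the turn, a rotation vector about the tool's x, y, z in rad, a list of three; "hand": the finger opening in m, from 0 to 0.0854. A call has 1 to 12 rows; each row is the pose to reach, as a shift and turn from the pose commanded when the call began, along the tool's axes at that moment; what a row does not reach only later rows make up. A row lasts 1/10 s, in which the tool goes at most 50 mm and 8.59 degrees, less where a joint would pass 70% of its speed; a pose out of reach is approached as far as the arm can. A call with a gripper value outside its range is refused whole. The fingers move at their own pace and stop on an object; "grip_force" is the grip in N (left out, the last holds). Time passes only in rows, so rows that repeat a pose let the fingers close. It gives the time, the measured TCP pose, the force, the opening and the grip force at its end, in the units of the state.
- env.read_state(): the state, without advancing time (a new reading comes with each control period).
- capture(name): name is "scene" or "top" or "wrist"; returns a dict with "frame" (384x512x3 uint8, red, green, blue), "depth" (384x512 float32, m along the optical axis (not along the pixel's ray), 0 where there is no reading), "fx", "fy", "cx", "cy" (pixels), "R" (3x3) and "t" (3): a world point X has camera coordinates R X + t; the wrist camera has in their place "mount" (4x4, takes a point from camera to tool coordinates, whose origin is the TCP and whose axes are the flange's). Camera axes: x right, y down, z forward; pixel columns grow to the right and rows downward; lengths in m; the calibration is good to about 2 mm. A picture is of the moment at which its call begins: read the wrist's pose just before it.
- env.job_done(): hands the job in; it is judged then, once.
The state is a dict: "time": time; "joint_positions": joint angles; "qvel": joint speeds; "effort": joint torques, N m; "tool_pos": TCP position; "ee_rot": TCP orientation; "wrist_force": force on the tool from outside, world axes, zero at the start; "wrist_torque": the same for the moment, N m; "width": opening from 0.0 (shut) to 1.0 (fully open); "gripper_force": force on a finger pad.
Only numpy, scipy, OpenCV 4.12 (cv2) and the standard library are available. Lean on these libraries where they do the work, as an engineer would, in place of code of your own. Each camera call takes 0.05 s, during which the arm holds its last target. There are 200 camera calls.

## Working session

There is one attempt and no reset: what is moved stays moved. The work goes in short steps, Python scripts to look and compute and a tool call to move; the robot and the scene stay as the last step left them, time stands still between calls to the robot, and variables do not carry over. Pictures are saved under pics/ and viewed, at most 10 in all, crops included, and the job is handed in when it is done.

Besides the shell and the picture viewer there is one more tool, called after "Emit:" as name(argument=value, ...), one argument or row to a line, values as JSON. carry_out: Moves the arm, as the interface text tells. Its arguments: {"type":"object","properties":{"commands":{"type":"array","items":{"type":"object","properties":{"dp":{"type":"array","items":{"type":"number"}},"rot":{"type":"array","items":{"type":"number"}},"hand":{"type":"number"}}}},"grip_force":{"type":"number"}},"required":["commands"]}

```bash
mkdir -p pics; cat > h.py <<'E'
import numpy as np, cv2
from station import env, capture
from scipy.spatial.transform import Rotation as Ro
def cloud(c):
    d=c['depth'];v,u=np.mgrid[:d.shape[0],:d.shape[1]]
    P=np.stack([(u-c['cx'])/c['fx']*d,(v-c['cy'])/c['fy']*d,d],-1)
    if 'R' in c: W=(P-np.array(c['t']))@np.array(c['R'])
    else:
        s=c['s'];M=np.array(c['mount']);T=P@M[:3,:3].T+M[:3,3]
        W=T@Ro.from_euler('xyz',s['ee_rot'],degrees=True).as_matrix().T+s['tool_pos']
    W[d==0]=np.nan
    return W
def cap(n):
    s=env.read_state();c=dict(capture(n));c['s']=s;return c
E
python3 - <<'E'
from h import *
s=env.read_state();print({k:np.round(v,3) for k,v in s.items()},env.hold_point_z)
ims=[]
for n in('scene','top'):
    c=cap(n);np.save(n+'_W.npy',cloud(c));cv2.imwrite(f'pics/{n}0.png',c['frame'][...,::-1]);print(n,c['fx'],c['cx'],c['cy'],np.round(c['R'],3).tolist(),np.round(c['t'],3))
E
```

```text
{'time': np.float64(0.0), 'joint_positions': array([-77.104,  34.384,  -0.145,  91.679,   0.104,  54.023,  -4.573]), 'qvel': array([-0.038,  0.018, -0.051,  0.138, -0.093,  0.018,  0.142]), 'effort': array([-1.0000e-03, -7.7645e+01,  1.5640e+00, -2.5799e+01,  1.2000e-02,
        9.0000e-03,  0.0000e+00]), 'tool_pos': array([0.215, 0.692, 0.23 ]), 'ee_rot': array([-1.79914e+02,  9.00000e-03,  1.62712e+02]), 'wrist_force': array([0.358, 0.059, 0.438]), 'wrist_torque': array([-0.048,  0.052,  0.023]), 'gripper_force': np.float64(0.0), 'width': np.float64(0.998)} 0.0187
scene 464.26700961473665 253.40465893103396 193.827950175276 [[0.797, -0.604, 0.013], [-0.419, -0.567, -0.709], [0.436, 0.559, -0.705]] [-0.498  0.261  1.201]
top 484.3293838118873 255.05842277448983 194.03413040628234 [[0.008, -1.0, -0.002], [-0.978, -0.007, -0.208], [0.208, 0.004, -0.978]] [-0.072  0.555  1.514]
```

View pics/scene0.png

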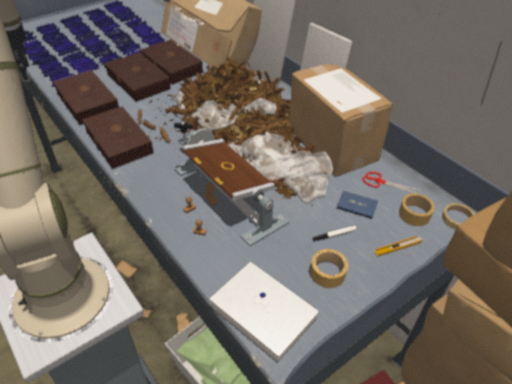

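View pics/top0.png

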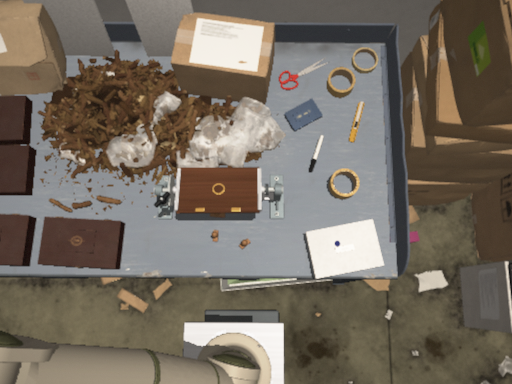

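The scene view shows the panel frame at (225,180) and a stamp handle under the panel's near edge at about (210,193). Two small decoy stamps stand on the bench at (189,204) and (200,228). In the top view the frame is at (220,190) and the knob side is on the left, near (165,198). Next I enlarge and measure.

```bash
python3 - <<'E'
from h import *
a=cv2.imread('pics/scene0.png')[120:250,160:300];b=cv2.imread('pics/top0.png')[155:255,150:290]
a=cv2.resize(a,None,fx=4,fy=4,interpolation=3)[:, :];b=cv2.resize(b,None,fx=4,fy=4,interpolation=3)
a=cv2.resize(a,(400,371));b=cv2.resize(b,(400,286))
o=np.zeros((371,800,3),np.uint8);o[:,:400]=a;o[:286,400:]=b
cv2.imwrite('pics/crop0.png',o)
W=np.load('top_W.npy')
# panel pts
m=(W[...,2]>.095)&(W[...,2]<.145);m[:, :176]=0;m[:,262:]=0;m[:165]=0;m[215:]=0
P=W[m];print(len(P),P.mean(0),P.min(0),P.max(0))
A=np.c_[P[:,:2]-P[:,:2].mean(0),np.ones(len(P))];k=np.linalg.lstsq(A,P[:,2],rcond=None)[0];print('plane',k)
print('rect',cv2.minAreaRect((P[:,:2]*1000).astype(np.float32)))
# knob: heights > .175
m=(W[...,2]>.178)&(W[...,2]<.21);m[:,:150]=0;m[:,290:]=0;m[:160]=0;m[230:]=0
P=W[m];print('knob',len(P),P.mean(0),P.min(0),P.max(0),cv2.minAreaRect((P[:,:2]*1000).astype(np.float32)))
m=(W[...,2]>.12)&(W[...,2]<.178);m[:,:150]=0;m[:,177:]=0;m[:160]=0;m[230:]=0
for p,q in zip(np.argwhere(m),W[m]): print(p,np.round(q,3)) if q[2]>.15 else 0
S=np.load('scene_W.npy')
for v in range(182,212,3):
  print(v,[tuple(np.round(S[v,u],3)) for u in range(200,222,4)])
E
```

```text
3853 [0.55317504 0.04578732 0.12008806] [ 0.47800733 -0.08650705  0.09505622] [0.64254991 0.18091943 0.14498965]
plane [-0.27375736 -0.00395178  0.12008806]
rect ((559.9356689453125, 46.37505340576172), (163.4124755859375, 267.24713134765625), 0.9823546409606934)
knob 118 [0.50729366 0.20491945 0.1973236 ] [0.48564544 0.18555688 0.17818644] [0.53140032 0.22687436 0.20880447] ((508.1507263183594, 206.76535034179688), (20.48639678955078, 55.70970916748047), 55.040794372558594)
[177 170] [0.587 0.194 0.152]
[178 170] [0.584 0.193 0.154]
[179 169] [0.581 0.197 0.151]
[179 170] [0.579 0.192 0.162]
[180 169] [0.576 0.195 0.16 ]
[180 170] [0.577 0.193 0.154]
[181 169] [0.573 0.195 0.158]
[181 170] [0.573 0.192 0.161]
[182 169] [0.569 0.194 0.164]
[182 170] [0.569 0.191 0.163]
[182 171] [0.572 0.19  0.15 ]
[183 169] [0.566 0.194 0.164]
[183 170] [0.566 0.191 0.163]
[184 169] [0.562 0.194 0.165]
[184 170] [0.563 0.191 0.161]
[185 169] [0.559 0.193 0.166]
[185 170] [0.561 0.191 0.159]
[186 169] [0.558 0.195 0.158]
[186 170] [0.557 0.191 0.161]
[187 169] [0.554 0.194 0.159]
[187 170] [0.554 0.1
[... 3466 characters left out ...]
6), np.float64(0.055), np.float64(-0.001)), (np.float64(0.471), np.float64(0.05), np.float64(-0.004)), (np.float64(0.48), np.float64(0.041), np.float64(-0.002)), (np.float64(0.489), np.float64(0.032), np.float64(0.001)), (np.float64(0.498), np.float64(0.023), np.float64(0.003)), (np.float64(0.51), np.float64(0.019), np.float64(-0.001))]
209 [(np.float64(0.454), np.float64(0.046), np.float64(-0.003)), (np.float64(0.462), np.float64(0.035), np.float64(0.001)), (np.float64(0.473), np.float64(0.03), np.float64(-0.001)), (np.float64(0.482), np.float64(0.021), np.float64(0.001)), (np.float64(0.493), np.float64(0.016), np.float64(-0.002)), (np.float64(0.502), np.float64(0.008), np.float64(-0.001))]
```

View pics/crop0.png

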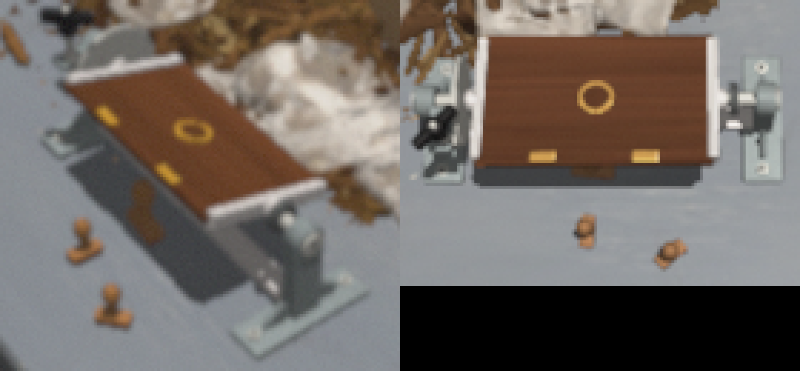

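The crop shows a stamp handle at about (143,200), under the panel's near edge: top z≈0.072, x≈0.497, y≈0.05. It is the only one of the right height (74 mm) and place. The other two, at (83,240) and (113,300) in the crop, are free-standing and smaller, so they are decoys. The frame middle is about (0.556, 0.046), and the panel's near edge is raised by about 0.27 rad. The black knob is at about (0.508, 0.207), which matches the geometry given. I'll go above the knob and look closer with the wrist camera.

```bash
cat >> h.py <<'E'
def to(p,yaw=None,rpy=None):
    s=env.read_state();R=Ro.from_euler('xyz',s['ee_rot'],degrees=True)
    G=Ro.from_euler('xyz',rpy if rpy is not None else [180,0,yaw],degrees=True)
    print('t',round(float(s['time']),2),'pos',np.round(s['tool_pos'],4),'rpy',np.round(s['ee_rot'],1),'j',np.round(s['joint_positions'],0),'F',np.round(s['wrist_force'],1))
    print('dp',np.round(R.inv().apply(np.array(p)-s['tool_pos']),3).tolist(),'rot',np.round((R.inv()*G).as_rotvec(),3).tolist())
E
python3 - <<'E'
from h import *
W=np.load('top_W.npy')
m=(W[...,2]>.185)&(W[...,2]<.21);m[:,:150]=0;m[:,290:]=0;m[:160]=0;m[230:]=0
P=W[m][:,:2];c=P.mean(0);w,V=np.linalg.eigh(np.cov((P-c).T));print(len(P),c,np.degrees(np.arctan2(V[1,1],V[0,1])),np.sqrt(w*12))
# stamp from scene
S=np.load('scene_W.npy').reshape(-1,3)
m=(S[:,2]>.03)&(S[:,2]<.08)&(abs(S[:,0]-.5)<.04)&(abs(S[:,1]-.045)<.06);print('handle',m.sum(),S[m].mean(0),S[m].min(0),S[m].max(0))
m=(S[:,2]>.010)&(S[:,2]<.021)&(abs(S[:,0]-.5)<.025)&(abs(S[:,1]-.045)<.04);print('block',m.sum(),S[m].mean(0),S[m].min(0),S[m].max(0))
to([.51,.2,.30],112)
E
```

```text
110 [0.50757447 0.20525354] 139.64026849741728 [0.01641117 0.05295122]
handle 81 [0.49702621 0.05108609 0.05944098] [0.48696187 0.04090806 0.03121548] [0.5102175  0.06406663 0.07474727]
block 75 [0.49637313 0.05007723 0.01629249] [0.48603307 0.02824759 0.01025315] [0.50972669 0.081852   0.02077967]
t 0.1 pos [0.2154 0.6918 0.2305] rpy [-179.9    0.   162.7] j [-77.  34.  -0.  92.   0.  54.  -5.] F [-0.8  0.1  0.1]
dp [-0.427, -0.382, -0.069] rot [-0.001, 0.001, 0.885]
```

Emit:
carry_out(
  commands=[
    {"dp": [-0.427,-0.382,-0.069],"rot": [0,0,0.4],"hand": 0.05},
    {"dp": [-0.427,-0.382,-0.069],"rot": [0,0,0.4],"hand": 0.05},
    {"dp": [-0.427,-0.382,-0.069],"rot": [0,0,0.4],"hand": 0.05},
    {"dp": [-0.427,-0.382,-0.069],"rot": [0,0,0.4],"hand": 0.05},
    {"dp": [-0.427,-0.382,-0.069],"rot": [0,0,0.4],"hand": 0.05},
    {"dp": [-0.427,-0.382,-0.069],"rot": [0,0,0.4],"hand": 0.05},
    {"dp": [-0.427,-0.382,-0.069],"rot": [0,0,0.4],"hand": 0.05},
    {"dp": [-0.427,-0.382,-0.069],"rot": [0,0,0.4],"hand": 0.05},
    {"dp": [-0.427,-0.382,-0.069],"rot": [0,0,0.4],"hand": 0.05},
    {"dp": [-0.427,-0.382,-0.069],"rot": [0,0,0.4],"hand": 0.05},
    {"dp": [-0.427,-0.382,-0.069],"rot": [0,0,0.4],"hand": 0.05},
    {"dp": [-0.427,-0.382,-0.069],"rot": [0,0,0.4],"hand": 0.05},
  ],
)

```text
time: 1.3
tool_pos: [0.5114, 0.1962, 0.3008]
ee_rot: [-180.0, 0.1, 139.5]
wrist_force: [0.4, 0.5, -0.4]
width: 0.584
gripper_force: 0.0
```

Emit:
carry_out(
  commands=[
    {"dp": [0,0,0],"rot": [0,0,0],"hand": 0.05},
    {"dp": [0,0,0],"rot": [0,0,0],"hand": 0.05},
  ],
)

```text
time: 1.5
tool_pos: [0.5096, 0.2003, 0.3001]
ee_rot: [-180.0, -0.0, 139.7]
wrist_force: [-0.4, 0.5, -0.5]
width: 0.587
gripper_force: 0.0
```

```bash
python3 - <<'E'
from h import *
c=cap('wrist');W=cloud(c);cv2.imwrite('pics/w1.png',c['frame'][...,::-1])
print(np.round(c['mount'],3).tolist())
m=(W[...,2]>.183)&(W[...,2]<.21)&(abs(W[...,0]-.508)<.05)&(abs(W[...,1]-.206)<.05)
P=W[m];m2=P[:,2]>.19;print(len(P),P.mean(0));P=P[m2][:,:2];c0=P.mean(0);w,V=np.linalg.eigh(np.cov((P-c0).T));print(len(P),c0,np.degrees(np.arctan2(V[1,1],V[0,1])),np.sqrt(w*12),cv2.minAreaRect((P*1000).astype(np.float32)))
to([.508,.206,.187],140)
E
```

```text
[[-0.0, -0.96, -0.28, 0.071], [1.0, 0.0, -0.0, 0.001], [0.0, -0.28, 0.96, -0.141], [0.0, 0.0, 0.0, 1.0]]
1447 [0.50857458 0.21189036 0.19921876]
1351 [0.50885497 0.21181075] 137.45808423582162 [0.01476292 0.05285053] ((510.1764831542969, 210.8686065673828), (19.059906005859375, 56.690128326416016), 55.59068298339844)
t 1.55 pos [0.5091 0.2013 0.3   ] rpy [-180.    -0.   139.8] j [-36.  18.  11. 111.  -4.  52.  27.] F [-0.5  1.2 -0.3]
dp [0.004, 0.003, 0.113] rot [-0.0, -0.001, -0.003]
```

View pics/w1.png

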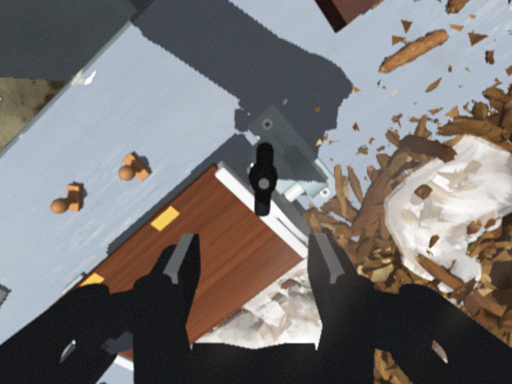

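The wrist view shows the black T-bar at (264,180), running vertically in the image, so it lies along the tool's x. Its centre is about (0.509, 0.209) and its direction about 138°. I'll descend and grip it.

Emit:
carry_out(
  commands=[
    {"dp": [0.005,0.006,0.05],"rot": [0,0,0.02],"hand": 0.05},
    {"dp": [0.005,0.006,0.09],"rot": [0,0,0.02],"hand": 0.05},
    {"dp": [0.005,0.006,0.113],"rot": [0,0,0.02],"hand": 0.05},
    {"dp": [0.005,0.006,0.113],"rot": [0,0,0.02],"hand": 0.05},
    {"dp": [0.005,0.006,0.113],"rot": [0,0,0.02],"hand": 0.05},
    {"dp": [0.005,0.006,0.113],"rot": [0,0,0.02],"hand": 0.0},
    {"dp": [0.005,0.006,0.113],"rot": [0,0,0.02],"hand": 0.0},
    {"dp": [0.005,0.006,0.113],"rot": [0,0,0.02],"hand": 0.0},
    {"dp": [0.005,0.006,0.113],"rot": [0,0,0.02],"hand": 0.0},
    {"dp": [0.005,0.006,0.113],"rot": [0,0,0.02],"hand": 0.0},
  ],
  grip_force=50,
)

```text
time: 2.55
tool_pos: [0.5106, 0.2093, 0.1889]
ee_rot: [179.8, 0.0, 138.7]
wrist_force: [-0.2, 2.0, 6.4]
width: 0.208
gripper_force: 48.6
```

Emit:
carry_out(
  commands=[
    {"dp": [0,0,0],"rot": [0,0,-0.13],"hand": 0.0},
    {"dp": [0,0,0],"rot": [0,0,-0.26],"hand": 0.0},
    {"dp": [0,0,0],"rot": [0,0,-0.39],"hand": 0.0},
    {"dp": [0,0,0],"rot": [0,0,-0.52],"hand": 0.0},
    {"dp": [0,0,0],"rot": [0,0,-0.65],"hand": 0.0},
    {"dp": [0,0,0],"rot": [0,0,-0.78],"hand": 0.0},
    {"dp": [0,0,0],"rot": [0,0,-0.91],"hand": 0.0},
    {"dp": [0,0,0],"rot": [0,0,-1.04],"hand": 0.0},
    {"dp": [0,0,0],"rot": [0,0,-1.17],"hand": 0.0},
    {"dp": [0,0,0],"rot": [0,0,-1.3],"hand": 0.0},
    {"dp": [0,0,0],"rot": [0,0,-1.42],"hand": 0.0},
    {"dp": [0,0,0],"rot": [0,0,-1.42],"hand": 0.0},
  ],
)

```text
time: 3.75
tool_pos: [0.5106, 0.2098, 0.189]
ee_rot: [180.0, 0.2, -139.7]
wrist_force: [-1.0, 3.2, 5.6]
width: 0.205
gripper_force: 48.8
```

Emit:
carry_out(
  commands=[
    {"dp": [0,0,0],"rot": [0,0,0],"hand": 0.0},
    {"dp": [0,0,0],"rot": [0,0,0],"hand": 0.06},
    {"dp": [0,0,0],"rot": [0,0,0],"hand": 0.06},
    {"dp": [0,0,0],"rot": [0,0,0],"hand": 0.06},
    {"dp": [0,0,-0.05],"rot": [0,0,0],"hand": 0.06},
    {"dp": [0,0,-0.1],"rot": [0,0,0],"hand": 0.06},
    {"dp": [0,0,-0.12],"rot": [0,0,0],"hand": 0.06},
    {"dp": [0,0,-0.12],"rot": [0,0,0],"hand": 0.06},
    {"dp": [0,0,-0.12],"rot": [0,0,0],"hand": 0.06},
  ],
)

```text
time: 4.65
tool_pos: [0.5095, 0.208, 0.3071]
ee_rot: [-180.0, 0.0, -140.0]
wrist_force: [0.5, -0.8, -0.1]
width: 0.696
gripper_force: 0.0
```

```bash
python3 - <<'E'
from h import *
c=cap('wrist');W=cloud(c);cv2.imwrite('pics/w2.png',c['frame'][...,::-1])
m=(W[...,2]>.19)&(W[...,2]<.21)&(abs(W[...,0]-.508)<.05)&(abs(W[...,1]-.206)<.05)
P=W[m][:,:2];c0=P.mean(0);w,V=np.linalg.eigh(np.cov((P-c0).T));print(len(P),c0,np.degrees(np.arctan2(V[1,1],V[0,1])),np.sqrt(w*12))
to([.64,.046,.26],112)
# bench frame from top
E
```

```text
1260 [0.50863588 0.20850022] -140.97031884876142 [0.01481222 0.05293901]
t 4.7 pos [0.5092 0.2079 0.3064] rpy [ 1.8e+02 -1.0e-01 -1.4e+02] j [-16.  18. -16. 109.   6.  54.  95.] F [ 0.4  0.6 -1. ]
dp [0.004, -0.208, 0.046] rot [-0.001, -0.001, 1.885]
```

The knob turned from 137.5° to 219°, which is 1.42 rad, so it is loose. Next I'll press the far edge of the panel down. First I check that the space behind it is clear.

```bash
python3 - <<'E'
from h import *
W=np.load('top_W.npy').reshape(-1,3)
for x in np.arange(.64,.74,.02):
  for y in (-.05,0,.05,.1):
    m=(abs(W[:,0]-x)<.01)&(abs(W[:,1]-y)<.025);print(round(x,2),y,m.sum(),np.round(W[m,2].max(),3) if m.any() else None,end=' | ')
  print()
to([.633,.048,.2],90)
E
```

```text
0.64 -0.05 28 0.104 | 0.64 0 74 0.103 | 0.64 0.05 28 0.103 | 0.64 0.1 44 0.103 | 
0.66 -0.05 54 0.108 | 0.66 0 99 0.105 | 0.66 0.05 123 0.098 | 0.66 0.1 112 0.095 | 
0.68 -0.05 119 0.111 | 0.68 0 90 0.103 | 0.68 0.05 112 0.108 | 0.68 0.1 131 0.114 | 
0.7 -0.05 147 0.112 | 0.7 0 93 0.099 | 0.7 0.05 90 0.11 | 0.7 0.1 103 0.119 | 
0.72 -0.05 82 0.113 | 0.72 0 80 0.095 | 0.72 0.05 93 0.108 | 0.72 0.1 99 0.119 | 
t 4.7 pos [0.5092 0.2079 0.3064] rpy [ 1.8e+02 -1.0e-01 -1.4e+02] j [-16.  18. -16. 109.   6.  54.  95.] F [ 0.4  0.6 -1. ]
dp [0.008, -0.202, 0.106] rot [-0.002, -0.001, 2.269]
```

Emit:
carry_out(
  commands=[
    {"dp": [0.01,-0.2,0.05],"rot": [0,0,0.7],"hand": 0.0},
    {"dp": [0.01,-0.2,0.05],"rot": [0,0,0.7],"hand": 0.0},
    {"dp": [0.01,-0.2,0.05],"rot": [0,0,0.7],"hand": 0.0},
    {"dp": [0.01,-0.2,0.05],"rot": [0,0,0.7],"hand": 0.0},
    {"dp": [0.01,-0.2,0.106],"rot": [0,0,0.7],"hand": 0.0},
    {"dp": [0.01,-0.2,0.166],"rot": [0,0,0.7],"hand": 0.0},
    {"dp": [0.01,-0.2,0.166],"rot": [0,0,0.7],"hand": 0.0},
    {"dp": [0.01,-0.2,0.166],"rot": [0,0,0.7],"hand": 0.0},
    {"dp": [0.01,-0.2,0.166],"rot": [0,0,0.7],"hand": 0.0},
  ],
)

```text
time: 5.6
tool_pos: [0.6303, 0.0488, 0.1405]
ee_rot: [-180.0, -0.1, 179.9]
wrist_force: [0.7, -0.2, 0.5]
width: -0.0
gripper_force: 0.0
```

Emit:
carry_out(
  commands=[
    {"dp": [0,0,0.025],"rot": [0,0,0]},
    {"dp": [0,0,0.038],"rot": [0,0,0]},
    {"dp": [0.003,0,0.046],"rot": [0,0,0]},
    {"dp": [0.006,0,0.055],"rot": [0,0,0]},
    {"dp": [0.012,0,0.064],"rot": [0,0,0]},
    {"dp": [0.019,0,0.073],"rot": [0,0,0]},
    {"dp": [0.025,0,0.078],"rot": [0,0,0]},
    {"dp": [0.025,0,0.078],"rot": [0,0,0]},
    {"dp": [0.025,0,0.04],"rot": [0,0,0]},
    {"dp": [0.025,0,-0.01],"rot": [0,0,0]},
    {"dp": [0.025,0,-0.06],"rot": [0,0,0]},
    {"dp": [0.025,0,-0.09],"rot": [0,0,0]},
  ],
)

```text
validation failed for argument at $.co...
```

```bash
python3 - <<'E'
from h import *
c=cap('scene');W=cloud(c);cv2.imwrite('pics/s2.png',cv2.resize(c['frame'][100:270,150:320,::-1],(600,600),interpolation=2))
P=W.reshape(-1,3);m=(P[:,0]>.44)&(P[:,0]<.6)&(abs(P[:,1]-.04)<.06)&(P[:,2]>.125)&(P[:,2]<.25)
P=P[m];h=P[:,0]<.56;print(len(P));
for z in np.arange(.13,.23,.01):
  q=P[abs(P[:,2]-z)<.005];print(round(z,3),len(q),np.round(q[:,0].min(),3) if len(q) else '',np.round(np.median(q[:,0]),3) if len(q) else '')
to([.45,.048,.25],180)
E
```

```text
489
0.13 290 0.481 0.52
0.14 198 0.48 0.49
0.15 1 0.481 0.481
0.16 0  
0.17 0  
0.18 0  
0.19 0  
0.2 0  
0.21 0  
0.22 0  
t 5.65 pos [0.631  0.0489 0.1417] rpy [-180.     0.   179.9] j [ -8.  34.  -3. 108.   3.  38.  78.] F [0.4 1.2 1.1]
dp [0.181, -0.001, -0.108] rot [-0.0, 0.0, -0.002]
```

View pics/s2.png

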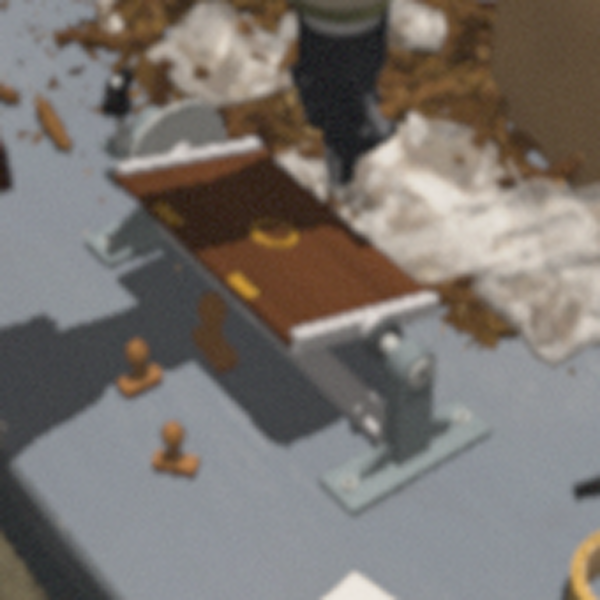

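The call was refused because the hand values were missing, and nothing moved. The picture shows the fingers just above the far edge at (340,180). I'll repeat the move with hand values.

Emit:
carry_out(
  commands=[
    {"dp": [0,0,0.025],"rot": [0,0,0],"hand": 0},
    {"dp": [0,0,0.038],"rot": [0,0,0],"hand": 0},
    {"dp": [0.003,0,0.046],"rot": [0,0,0],"hand": 0},
    {"dp": [0.006,0,0.055],"rot": [0,0,0],"hand": 0},
    {"dp": [0.012,0,0.064],"rot": [0,0,0],"hand": 0},
    {"dp": [0.019,0,0.073],"rot": [0,0,0],"hand": 0},
    {"dp": [0.025,0,0.078],"rot": [0,0,0],"hand": 0},
    {"dp": [0.025,0,0.078],"rot": [0,0,0],"hand": 0},
    {"dp": [0.02,0,0.04],"rot": [0,0,0],"hand": 0},
    {"dp": [0.02,0,-0.01],"rot": [0,0,0],"hand": 0},
    {"dp": [0.02,0,-0.06],"rot": [0,0,0],"hand": 0},
    {"dp": [0.02,0,-0.09],"rot": [0,0,0],"hand": 0},
  ],
)

```text
time: 6.85
tool_pos: [0.6114, 0.0489, 0.2354]
ee_rot: [180.0, 0.2, 179.9]
wrist_force: [0.6, 0.1, 0.3]
width: -0.002
gripper_force: 0.0
```

```bash
python3 - <<'E'
from h import *
c=cap('scene');W=cloud(c)
P=W.reshape(-1,3);m=(P[:,0]>.44)&(P[:,0]<.6)&(abs(P[:,1]-.04)<.06)&(P[:,2]>.125)&(P[:,2]<.25)
P=P[m]
for z in np.arange(.13,.23,.01):
  q=P[abs(P[:,2]-z)<.005];print(round(z,3),len(q),np.round(q[:,0].min(),3) if len(q) else '',np.round(np.median(q[:,0]),3) if len(q) else '')
to([.45,.048,.25],180)
E
```

```text
0.13 2 0.543 0.544
0.14 4 0.539 0.54
0.15 6 0.531 0.533
0.16 7 0.525 0.527
0.17 4 0.52 0.523
0.18 80 0.514 0.519
0.19 27 0.516 0.521
0.2 0  
0.21 0  
0.22 0  
t 6.9 pos [0.6131 0.049  0.2392] rpy [179.9   0.5 179.9] j [ -8.  26.  -3. 106.   2.  47.  78.] F [ 1.4 -0.6  3. ]
dp [0.163, -0.001, -0.012] rot [0.001, 0.009, -0.002]
```

Emit:
carry_out(
  commands=[
    {"dp": [0.05,0,-0.01],"rot": [0,0,0],"hand": 0},
    {"dp": [0.1,0,-0.01],"rot": [0,0,0],"hand": 0},
    {"dp": [0.148,0,-0.01],"rot": [0,0,0],"hand": 0},
    {"dp": [0.148,0,0.04],"rot": [0,0,0],"hand": 0},
    {"dp": [0.148,0,0.074],"rot": [0,0,0],"hand": 0},
    {"dp": [0.125,0,0.074],"rot": [0,0,0],"hand": 0},
    {"dp": [0.11,0,0.074],"rot": [0,0,0],"hand": 0},
    {"dp": [0.097,0,0.074],"rot": [0,0,0],"hand": 0},
    {"dp": [0.084,0,0.074],"rot": [0,0,0],"hand": 0},
    {"dp": [0.072,0,0.074],"rot": [0,0,0],"hand": 0},
    {"dp": [0.067,0,0.074],"rot": [0,0,0],"hand": 0},
    {"dp": [0.067,0,0.074],"rot": [0,0,0],"hand": 0},
  ],
)

```text
time: 8.1
tool_pos: [0.5444, 0.0489, 0.1573]
ee_rot: [180.0, 0.0, 179.9]
wrist_force: [0.7, 0.5, -0.6]
width: -0.001
gripper_force: 0.0
```

Emit:
carry_out(
  commands=[
    {"dp": [0.0,0,0],"rot": [0,0,0],"hand": 0},
    {"dp": [0.05,0,0],"rot": [0,0,0],"hand": 0.08},
    {"dp": [0.1,0,0],"rot": [0,0,0],"hand": 0.08},
    {"dp": [0.1,0,0],"rot": [0,0,0],"hand": 0.08},
    {"dp": [0.1,0,0],"rot": [0,0,0],"hand": 0.08},
  ],
)

```text
time: 8.6
tool_pos: [0.4427, 0.0491, 0.1578]
ee_rot: [180.0, 0.0, 179.9]
wrist_force: [0.9, -0.3, -0.7]
width: 0.676
gripper_force: 0.0
```

```bash
python3 - <<'E'
from h import *
for n in('scene','wrist'):
  c=cap(n);W=cloud(c);P=W.reshape(-1,3)
  cv2.imwrite(f'pics/{n}3.png',c['frame'][...,::-1])
  for z in np.arange(.04,.21,.015):
    q=P[(abs(P[:,2]-z)<.005)&(P[:,0]>.53)&(P[:,0]<.59)&(abs(P[:,1]-.04)<.08)];print(round(z,3),len(q),np.round(np.percentile(q[:,0],[5,50]),3) if len(q) else '',end='; ')
  m=(P[:,2]>.03)&(P[:,2]<.08)&(abs(P[:,0]-.5)<.03)&(abs(P[:,1]-.045)<.06);print('\nhandle',n,m.sum(),P[m].mean(0),P[m].min(0),P[m].max(0))
  m=(P[:,2]>.06)&(P[:,2]<.08)&(abs(P[:,0]-.5)<.03)&(abs(P[:,1]-.045)<.06);print('top',n,m.sum(),P[m].mean(0),P[m].min(0),P[m].max(0))
to([.45,.048,.25],180)
E
```

```text
0.04 64 [0.549 0.551]; 0.055 73 [0.546 0.551]; 0.07 80 [0.545 0.552]; 0.085 84 [0.548 0.553]; 0.1 82 [0.547 0.554]; 0.115 90 [0.549 0.554]; 0.13 87 [0.549 0.555]; 0.145 95 [0.55  0.556]; 0.16 93 [0.552 0.557]; 0.175 122 [0.552 0.558]; 0.19 153 [0.558 0.561]; 0.205 0 ; 
handle scene 81 [0.49717862 0.05119269 0.05927491] [0.48465961 0.04246095 0.03071323] [0.51124052 0.06365897 0.07510798]
top scene 47 [0.49756223 0.05257369 0.06769354] [0.48465961 0.04366163 0.06045827] [0.51124052 0.06365897 0.07510798]
0.04 1024 [0.549 0.55 ]; 0.055 1264 [0.549 0.55 ]; 0.07 1508 [0.547 0.551]; 0.085 1647 [0.551 0.552]; 0.1 378 [0.552 0.553]; 0.115 0 ; 0.13 6 [0.555 0.556]; 0.145 0 ; 0.16 0 ; 0.175 0 ; 0.19 0 ; 0.205 0 ; 
handle wrist 935 [0.49505567 0.05953104 0.06410352] [0.48651222 0.0472169  0.03003519] [0.50964616 0.07208163 0.07372853]
top wrist 733 [0.49626046 0.05963337 0.06765522] [0.48651222 0.04723367 0.06001275] [0.50964616 0.07201946 0.07372853]
t 8.7 pos [0.4448 0.0494 0.1577] rpy [1.800e+02 1.000e-01 1.799e+02] j [-11.  23.  -4. 131.   3.  26.  73.] F [ 0.9  0.7 -0.1]
dp [-0.005, -0.001, -0.092] rot [0.0, 0.002, -0.002]
```

View pics/wrist3.png

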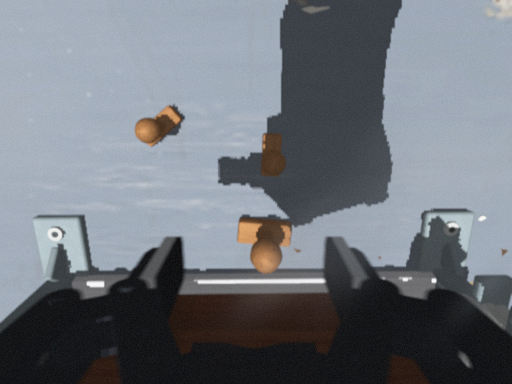

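The wrist view shows the large stamp at (265,255), with its handle 25 mm across at about (0.498, 0.059). The two small decoys are at (148,130) and (272,160). The panel is about upright, with its face at x≈0.552. The large stamp is the one under the panel, so I'll grip it from above.

Emit:
carry_out(
  commands=[
    {"dp": [-0.03,0.009,0],"rot": [0,0,0],"hand": 0.075},
    {"dp": [-0.051,0.009,0],"rot": [0,0,0],"hand": 0.075},
    {"dp": [-0.051,0.009,0.0],"rot": [0,0,0],"hand": 0.075},
    {"dp": [-0.051,0.009,0.04],"rot": [0,0,0],"hand": 0.075},
    {"dp": [-0.051,0.009,0.08],"rot": [0,0,0],"hand": 0.075},
    {"dp": [-0.051,0.009,0.117],"rot": [0,0,0],"hand": 0.075},
    {"dp": [-0.051,0.009,0.117],"rot": [0,0,0],"hand": 0.075},
    {"dp": [-0.051,0.009,0.117],"rot": [0,0,0],"hand": 0.075},
  ],
  grip_force=25,
)

```text
time: 9.5
tool_pos: [0.4944, 0.0579, 0.0402]
ee_rot: [-180.0, -0.1, 179.9]
wrist_force: [-0.2, -0.1, -0.1]
width: 0.872
gripper_force: 0.0
```

Emit:
carry_out(
  commands=[
    {"dp": [0,0,0],"rot": [0,0,0],"hand": 0.05},
    {"dp": [0,0,0],"rot": [0,0,0],"hand": 0.04},
    {"dp": [0,0,0],"rot": [0,0,0],"hand": 0.03},
    {"dp": [0,0,0],"rot": [0,0,0],"hand": 0.02},
    {"dp": [0,0,0],"rot": [0,0,0],"hand": 0.01},
    {"dp": [0,0,0],"rot": [0,0,0],"hand": 0.0},
    {"dp": [0,0,0],"rot": [0,0,0],"hand": 0.0},
    {"dp": [0,0,-0.01],"rot": [0,0,0],"hand": 0.0},
  ],
)

```text
time: 10.3
tool_pos: [0.4945, 0.0581, 0.0505]
ee_rot: [-180.0, -0.0, 179.9]
wrist_force: [0.4, -1.0, -1.0]
width: 0.28
gripper_force: 24.6
```

```bash
python3 - <<'E'
from h import *
c=cap('scene');P=cloud(c).reshape(-1,3)
cv2.imwrite('pics/s4.png',cv2.resize(c['frame'][120:260,150:300,::-1],(600,560),interpolation=2))
to([.425,.14,.141],180)
E
```

```text
t 10.35 pos [0.4949 0.058  0.052 ] rpy [1.800e+02 1.000e-01 1.799e+02] j [-12.  36.  -2. 129.   5.  15.  72.] F [0.5 0.5 0.4]
dp [0.07, 0.082, -0.089] rot [0.0, 0.001, -0.002]
```

View pics/s4.png

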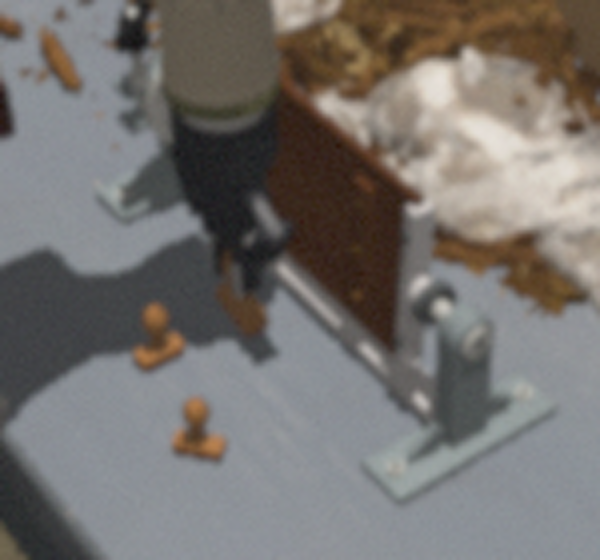

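The stamp is held upright at (240,310), with the jaws 24 mm open. I'll lift it and carry it to bare bench in front.

Emit:
carry_out(
  commands=[
    {"dp": [0,0,-0.03],"rot": [0,0,0],"hand": 0},
    {"dp": [0,0,-0.06],"rot": [0,0,0],"hand": 0},
    {"dp": [0,0,-0.085],"rot": [0,0,0],"hand": 0},
    {"dp": [0.03,0.02,-0.085],"rot": [0,0,0],"hand": 0},
    {"dp": [0.06,0.05,-0.085],"rot": [0,0,0],"hand": 0},
    {"dp": [0.068,0.082,-0.085],"rot": [0,0,0],"hand": 0},
    {"dp": [0.068,0.082,-0.085],"rot": [0,0,0],"hand": 0},
    {"dp": [0.068,0.082,-0.05],"rot": [0,0,0],"hand": 0},
    {"dp": [0.068,0.082,-0.015],"rot": [0,0,0],"hand": 0},
    {"dp": [0.068,0.082,0.0],"rot": [0,0,0],"hand": 0},
    {"dp": [0.068,0.082,0.0],"rot": [0,0,0],"hand": 0},
  ],
)

```text
time: 11.45
tool_pos: [0.4262, 0.1394, 0.0488]
ee_rot: [-179.9, -0.2, 179.9]
wrist_force: [-0.0, 0.3, -0.6]
width: 0.285
gripper_force: 24.9
```

```bash
python3 - <<'E'
from h import *
c=cap('scene');P=cloud(c).reshape(-1,3)
m=(abs(P[:,0]-.428)<.04)&(abs(P[:,1]-.14)<.045)&(P[:,2]>.005)&(P[:,2]<.035);print(m.sum(),P[m].mean(0) if m.any() else '',np.percentile(P[m],[2,98],axis=0))
to([.427,.14,.042],180)
E
```

```text
93 [0.42736931 0.12748219 0.0220081 ] [[0.41819007 0.10993245 0.00554985]
 [0.44025179 0.15912384 0.03051569]]
t 11.5 pos [0.4266 0.1395 0.0499] rpy [-1.799e+02 -1.000e-01  1.799e+02] j [-25.  35.  -1. 135.   4.  10.  60.] F [ 0.1 -0.5 -0.6]
dp [-0.0, 0.001, 0.008] rot [-0.001, -0.002, -0.002]
```

Emit:
carry_out(
  commands=[
    {"dp": [0,0,0.005],"rot": [0,0,0],"hand": 0},
    {"dp": [0,0,0.009],"rot": [0,0,0],"hand": 0},
    {"dp": [0,0,0.01],"rot": [0,0,0],"hand": 0},
    {"dp": [0,0,0.01],"rot": [0,0,0],"hand": 0.028},
    {"dp": [0,0,0.01],"rot": [0,0,0],"hand": 0.035},
    {"dp": [0,0,0.01],"rot": [0,0,0],"hand": 0.045},
    {"dp": [0,0,0.01],"rot": [0,0,0],"hand": 0.05},
    {"dp": [0,0,0.01],"rot": [0,0,0],"hand": 0.05},
    {"dp": [0,0,-0.04],"rot": [0,0,0],"hand": 0.05},
    {"dp": [0,0,-0.09],"rot": [0,0,0],"hand": 0.05},
    {"dp": [0,0,-0.14],"rot": [0,0,0],"hand": 0.05},
    {"dp": [0,0,-0.17],"rot": [0,0,0],"hand": 0.05},
  ],
)

```text
time: 12.7
tool_pos: [0.4272, 0.1402, 0.2236]
ee_rot: [179.9, 0.2, 179.9]
wrist_force: [1.0, 0.2, -0.5]
width: 0.584
gripper_force: 0.0
```

```bash
python3 - <<'E'
from h import *
for n in('scene','wrist'):
  c=cap(n);P=cloud(c).reshape(-1,3)
  for lo,hi in((.006,.025),(.055,.08)):
    m=(abs(P[:,0]-.428)<.04)&(abs(P[:,1]-.14)<.045)&(P[:,2]>lo)&(P[:,2]<hi);print(n,m.sum(),np.round(np.percentile(P[m],[2,50,98],axis=0),3).tolist() if m.any() else '')
to([.475,.049,.25],180)
E
```

```text
scene 85 [[0.42, 0.11, 0.007], [0.429, 0.127, 0.016], [0.442, 0.162, 0.023]]
scene 58 [[0.42, 0.125, 0.055], [0.43, 0.133, 0.066], [0.441, 0.148, 0.074]]
wrist 655 [[0.42, 0.118, 0.008], [0.427, 0.141, 0.017], [0.442, 0.166, 0.018]]
wrist 563 [[0.42, 0.131, 0.058], [0.429, 0.142, 0.068], [0.441, 0.154, 0.073]]
t 12.8 pos [0.4285 0.1407 0.2241] rpy [179.8   0.4 179.9] j [-22.  16.  -4. 127.   2.  37.  62.] F [-0.1 -0.  -0.4]
dp [-0.047, -0.091, -0.026] rot [0.003, 0.007, -0.002]
```

The stamp stands upright at about (0.431, 0.141), 124 mm in front of the axis. Now I'll push the top edge of the panel over and down.

Emit:
carry_out(
  commands=[
    {"dp": [-0.02,-0.045,0],"rot": [0,0,0],"hand": 0},
    {"dp": [-0.047,-0.092,0],"rot": [0,0,0],"hand": 0},
    {"dp": [-0.047,-0.092,0.045],"rot": [0,0,0],"hand": 0},
    {"dp": [-0.047,-0.092,0.049],"rot": [0,0,0],"hand": 0},
    {"dp": [-0.09,-0.092,0.049],"rot": [0,0,0],"hand": 0},
    {"dp": [-0.11,-0.092,0.049],"rot": [0,0,0],"hand": 0},
    {"dp": [-0.12,-0.092,0.049],"rot": [0,0,0],"hand": 0},
    {"dp": [-0.132,-0.092,0.051],"rot": [0,0,0],"hand": 0},
    {"dp": [-0.144,-0.092,0.057],"rot": [0,0,0],"hand": 0},
    {"dp": [-0.155,-0.092,0.063],"rot": [0,0,0],"hand": 0},
    {"dp": [-0.161,-0.092,0.069],"rot": [0,0,0],"hand": 0},
    {"dp": [-0.166,-0.092,0.075],"rot": [0,0,0],"hand": 0},
  ],
)

```text
time: 14.0
tool_pos: [0.5931, 0.048, 0.1447]
ee_rot: [180.0, 0.0, 179.9]
wrist_force: [0.3, 0.8, 1.9]
width: 0.002
gripper_force: 0.8
```

```bash
python3 - <<'E'
from h import *
to([.604,.049,.1195],180)
E
```

```text
t 14.0 pos [0.5931 0.048  0.1447] rpy [180.    0.  179.9] j [ -9.  32.  -2. 113.   2.  35.  78.] F [0.3 0.8 1.9]
dp [-0.011, 0.001, 0.025] rot [0.0, 0.0, -0.002]
```

Emit:
carry_out(
  commands=[
    {"dp": [-0.005,0,0.009],"rot": [0,0,0],"hand": 0},
    {"dp": [-0.009,0,0.017],"rot": [0,0,0],"hand": 0},
    {"dp": [-0.011,0,0.025],"rot": [0,0,0],"hand": 0},
    {"dp": [-0.011,0,0.025],"rot": [0,0,0],"hand": 0},
    {"dp": [-0.011,0,0.025],"rot": [0,0,0],"hand": 0},
    {"dp": [-0.011,0,-0.02],"rot": [0,0,0],"hand": 0},
    {"dp": [0.03,0.04,-0.07],"rot": [0,0,0],"hand": 0},
    {"dp": [0.07,0.09,-0.12],"rot": [0,0,-0.15],"hand": 0.0},
    {"dp": [0.08,0.14,-0.16],"rot": [0,0,-0.3],"hand": 0.0},
    {"dp": [0.085,0.159,-0.16],"rot": [0,0,-0.45],"hand": 0.05},
    {"dp": [0.085,0.159,-0.16],"rot": [0,0,-0.55],"hand": 0.05},
    {"dp": [0.085,0.159,-0.16],"rot": [0,0,-0.65],"hand": 0.05},
  ],
)

```text
time: 15.2
tool_pos: [0.5068, 0.2123, 0.3089]
ee_rot: [180.0, 0.4, -142.3]
wrist_force: [0.3, -0.1, -0.4]
width: 0.507
gripper_force: 0.0
```

```bash
python3 - <<'E'
from h import *
for n in ('top','scene'):
  c=cap(n);P=cloud(c).reshape(-1,3)
  cv2.imwrite(f'pics/{n}5.png',cv2.resize(c['frame'][120:260,150:300,::-1],(600,560),interpolation=2))
  m=(abs(P[:,0]-.555)<.078)&(abs(P[:,1]-.047)<.05)&(abs(P[:,2]-.12)<.03);Q=P[m];A=np.c_[Q[:,:2]-[.555,.047],np.ones(len(Q))]
  k=np.linalg.lstsq(A,Q[:,2],rcond=None)[0];r=abs(A@k-Q[:,2])<.006;k=np.linalg.lstsq(A[r],Q[r,2],rcond=None)[0];print(n,len(Q),r.sum(),k)
to([.509,.2085,.30],-140)
E
```

```text
top 1537 1440 [-0.0524321  -0.00420838  0.11858551]
scene 1140 1134 [-0.053441   -0.00238894  0.11901597]
t 15.3 pos [0.5076 0.2078 0.3064] rpy [-1.800e+02  1.000e-01 -1.427e+02] j [-18.  18. -13. 109.   5.  53.  93.] F [-0.2 -0.9 -0.2]
dp [-0.002, -0.0, 0.006] rot [-0.001, 0.002, -0.047]
```

View pics/top5.png

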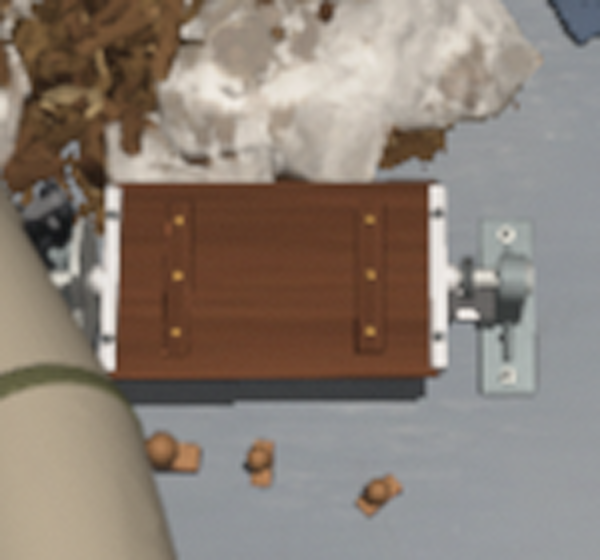

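The top view shows the inner face up, with two battens at (178,280) and (370,280). The stamp stands in front at (165,450). The tilt is 0.053 rad with the far edge low, so I'll press the near edge down about 3 mm to level it.

Emit:
carry_out(
  commands=[
    {"dp": [0.035,-0.037,0],"rot": [0,0,0],"hand": 0},
    {"dp": [0.07,-0.075,0],"rot": [0,0,0],"hand": 0},
    {"dp": [0.109,-0.117,0.03],"rot": [0,0,0],"hand": 0},
    {"dp": [0.109,-0.117,0.07],"rot": [0,0,0],"hand": 0},
    {"dp": [0.109,-0.117,0.12],"rot": [0,0,0],"hand": 0},
    {"dp": [0.109,-0.117,0.165],"rot": [0,0,0],"hand": 0},
    {"dp": [0.109,-0.117,0.175],"rot": [0,0,0],"hand": 0},
    {"dp": [0.109,-0.117,0.175],"rot": [0,0,0],"hand": 0},
  ],
)

```text
time: 16.1
tool_pos: [0.4909, 0.0472, 0.1293]
ee_rot: [179.9, -0.2, -143.0]
wrist_force: [-0.9, 0.1, 0.4]
width: -0.0
gripper_force: 0.0
```

Emit:
carry_out(
  commands=[
    {"dp": [0,0,0.004],"rot": [0,0,0],"hand": 0},
    {"dp": [0,0,0.007],"rot": [0,0,0],"hand": 0},
    {"dp": [0,0,0.009],"rot": [0,0,0],"hand": 0},
    {"dp": [0,0,0.0105],"rot": [0,0,0],"hand": 0},
    {"dp": [0,0,0.0105],"rot": [0,0,0],"hand": 0},
    {"dp": [0,0,0.0105],"rot": [0,0,0],"hand": 0},
  ],
)

```text
time: 16.7
tool_pos: [0.492, 0.048, 0.1201]
ee_rot: [-180.0, 0.0, -142.9]
wrist_force: [1.5, 0.1, 0.6]
width: 0.0
gripper_force: 0.5
```

Emit:
carry_out(
  commands=[
    {"dp": [0,0,-0.04],"rot": [0,0,0],"hand": 0},
    {"dp": [0,0,-0.09],"rot": [0,0,0],"hand": 0},
    {"dp": [-0.0,0.0,-0.14],"rot": [0,0,0],"hand": 0},
    {"dp": [-0.03,0.03,-0.16],"rot": [0,0,0],"hand": 0},
    {"dp": [-0.07,0.075,-0.16],"rot": [0,0,0],"hand": 0.05},
    {"dp": [-0.11,0.117,-0.16],"rot": [0,0,-0.05],"hand": 0.05},
    {"dp": [-0.11,0.117,-0.16],"rot": [0,0,-0.05],"hand": 0.05},
    {"dp": [-0.11,0.117,-0.16],"rot": [0,0,-0.05],"hand": 0.05},
  ],
)

```text
time: 17.5
tool_pos: [0.5082, 0.2111, 0.2797]
ee_rot: [179.9, 0.0, -139.7]
wrist_force: [0.2, -0.6, -0.8]
width: 0.583
gripper_force: 0.0
```

```bash
python3 - <<'E'
from h import *
for n in ('top','scene'):
  c=cap(n);P=cloud(c).reshape(-1,3)
  m=(abs(P[:,0]-.555)<.078)&(abs(P[:,1]-.047)<.05)&(abs(P[:,2]-.12)<.03);Q=P[m];A=np.c_[Q[:,:2]-[.555,.047],np.ones(len(Q))]
  k=np.linalg.lstsq(A,Q[:,2],rcond=None)[0];r=abs(A@k-Q[:,2])<.006;k=np.linalg.lstsq(A[r],Q[r,2],rcond=None)[0];print(n,len(Q),r.sum(),k)
W=cloud(cap('wrist'))
m=(W[...,2]>.19)&(W[...,2]<.21)&(abs(W[...,0]-.508)<.05)&(abs(W[...,1]-.206)<.05)
P=W[m][:,:2];c0=P.mean(0);w,V=np.linalg.eigh(np.cov((P-c0).T));print(len(P),c0,np.degrees(np.arctan2(V[1,1],V[0,1])),np.sqrt(w*12))
to([.5095,.209,.189],-140)
E
```

```text
top 1568 1459 [-0.00743975 -0.00233336  0.11869467]
scene 1156 1148 [-0.00578451 -0.00311412  0.11877689]
1543 [0.5084204 0.2082962] -140.9979684196658 [0.01478473 0.05260121]
t 17.65 pos [0.5084 0.2062 0.2795] rpy [-1.800e+02 -1.000e-01 -1.401e+02] j [-18.  20. -14. 111.   6.  50.  95.] F [ 0.9 -1.1  0.2]
dp [-0.003, 0.002, 0.091] rot [-0.0, -0.001, -0.001]
```

The panel is level to within 0.008 rad. Now I'll grip the knob and tighten it.

Emit:
carry_out(
  commands=[
    {"dp": [-0.003,0.002,0.05],"rot": [0,0,0],"hand": 0.05},
    {"dp": [-0.003,0.002,0.091],"rot": [0,0,0],"hand": 0.05},
    {"dp": [-0.003,0.002,0.091],"rot": [0,0,0],"hand": 0.05},
    {"dp": [-0.003,0.002,0.091],"rot": [0,0,0],"hand": 0.05},
    {"dp": [-0.003,0.002,0.091],"rot": [0,0,0],"hand": 0.0},
    {"dp": [-0.003,0.002,0.091],"rot": [0,0,0],"hand": 0.0},
    {"dp": [-0.003,0.002,0.091],"rot": [0,0,0],"hand": 0.0},
    {"dp": [-0.003,0.002,0.091],"rot": [0,0,0],"hand": 0.0},
    {"dp": [-0.003,0.002,0.091],"rot": [0,0,0],"hand": 0.0},
  ],
  grip_force=60,
)

```text
time: 18.55
tool_pos: [0.5113, 0.2106, 0.1911]
ee_rot: [-179.9, 0.2, -140.1]
wrist_force: [1.3, -3.4, 9.1]
width: 0.198
gripper_force: 58.4
```

Emit:
carry_out(
  commands=[
    {"dp": [0,0,0],"rot": [0,0,0.14],"hand": 0},
    {"dp": [0,0,0],"rot": [0,0,0.28],"hand": 0},
    {"dp": [0,0,0],"rot": [0,0,0.42],"hand": 0},
    {"dp": [0,0,0],"rot": [0,0,0.56],"hand": 0},
    {"dp": [0,0,0],"rot": [0,0,0.7],"hand": 0},
    {"dp": [0,0,0],"rot": [0,0,0.84],"hand": 0},
    {"dp": [0,0,0],"rot": [0,0,0.98],"hand": 0},
    {"dp": [0,0,0],"rot": [0,0,1.12],"hand": 0},
    {"dp": [0,0,0],"rot": [0,0,1.26],"hand": 0},
    {"dp": [0,0,0],"rot": [0,0,1.4],"hand": 0},
    {"dp": [0,0,0],"rot": [0,0,1.5],"hand": 0},
    {"dp": [0,0,0],"rot": [0,0,1.5],"hand": 0},
  ],
)

```text
time: 19.75
tool_pos: [0.5112, 0.2089, 0.1911]
ee_rot: [179.9, 0.2, 133.8]
wrist_force: [-1.4, -8.3, 11.9]
width: 0.201
gripper_force: 59.0
```

Emit:
carry_out(
  commands=[
    {"dp": [0,0,0],"rot": [0,0,0],"hand": 0},
    {"dp": [0,0,0],"rot": [0,0,0],"hand": 0},
    {"dp": [0,0,0],"rot": [0,0,0],"hand": 0.05},
    {"dp": [0,0,0],"rot": [0,0,0],"hand": 0.05},
    {"dp": [0,0,0],"rot": [0,0,0],"hand": 0.05},
    {"dp": [0,0,-0.05],"rot": [0,0,0],"hand": 0.05},
    {"dp": [0,0,-0.1],"rot": [0,0,0],"hand": 0.05},
    {"dp": [0,0,-0.12],"rot": [0,0,0],"hand": 0.05},
    {"dp": [0,0,-0.12],"rot": [0,0,0],"hand": 0.05},
    {"dp": [0,0,-0.12],"rot": [0,0,0],"hand": 0.05},
  ],
)

```text
time: 20.75
tool_pos: [0.5094, 0.2114, 0.3088]
ee_rot: [180.0, -0.0, 134.1]
wrist_force: [0.3, 0.1, -1.6]
width: 0.582
gripper_force: 0.0
```

```bash
python3 - <<'E'
from h import *
W0=np.load('top_W.npy')
for n in ('top','scene'):
  c=cap(n);P=cloud(c).reshape(-1,3)
  cv2.imwrite(f'pics/{n}6.png',c['frame'][...,::-1])
  m=(abs(P[:,0]-.555)<.078)&(abs(P[:,1]-.047)<.05)&(abs(P[:,2]-.12)<.03);Q=P[m];A=np.c_[Q[:,:2]-[.555,.047],np.ones(len(Q))]
  k=np.linalg.lstsq(A,Q[:,2],rcond=None)[0];r=abs(A@k-Q[:,2])<.006;k=np.linalg.lstsq(A[r],Q[r,2],rcond=None)[0];print(n,len(Q),r.sum(),k)
  m=(abs(P[:,0]-.431)<.04)&(abs(P[:,1]-.141)<.035)&(P[:,2]>.055)&(P[:,2]<.08);print('stamp',m.sum(),np.median(P[m],axis=0) if m.any() else '')
W=cloud(cap('wrist'))
m=(W[...,2]>.19)&(W[...,2]<.21)&(abs(W[...,0]-.508)<.05)&(abs(W[...,1]-.206)<.05)
P=W[m][:,:2];c0=P.mean(0);w,V=np.linalg.eigh(np.cov((P-c0).T));print(len(P),c0,np.degrees(np.arctan2(V[1,1],V[0,1])),np.sqrt(w*12))
to([.5095,.209,.35],140)
E
```

```text
top 1559 1464 [-0.00866011  0.00061155  0.11873742]
stamp 52 [0.42848492 0.13653854 0.06799138]
scene 1170 1164 [-0.0070608  -0.00276757  0.11882139]
stamp 57 [0.42985074 0.13227845 0.0670597 ]
1252 [0.50902639 0.2122306 ] 132.21630396999012 [0.01482797 0.05281496]
t 20.9 pos [0.509  0.211  0.3074] rpy [-179.9   -0.   134.1] j [-39.  18.  15. 110.  -6.  53.  22.] F [ 0.1 -0.7  0.3]
dp [-0.002, -0.001, -0.043] rot [-0.002, -0.001, -0.103]
```

View pics/scene6.png

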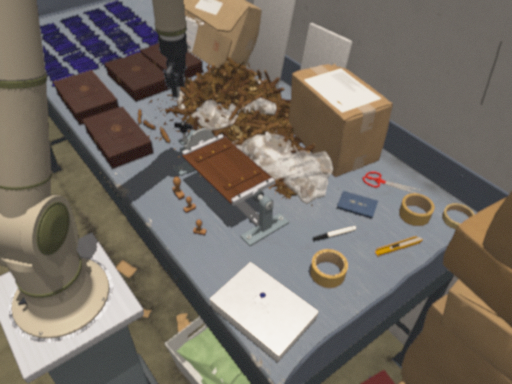

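The scene view shows the panel level with its battens up at (225,167). The stamp stands upright at (178,187), and the tape, marker and carton have not moved. The knob is at 132°, about 0.09 rad tighter than at the start. I'm handing the job in.

```bash
python3 -c "
from station import env
print(env.job_done())"
```

```text
the job is handed in; nothing more can be done
None
```

I handed the job in at about 21 s of the 70 s; no verdict came back. The panel is inner face up and level to about 0.01 rad, the lock is about 0.09 rad tighter than at the start, and the stamp stands upright on the bench about 125 mm in front of the axis. In the last picture the tape, marker and carton are where they were, and I did not touch the brown roll or check where it ended up.

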